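# Uncap the left-hand fuel gas outlet

### The arm

A 7-joint arm with a two-finger parallel gripper is mounted at the origin on a cart in front of the work surface, level with it; the furniture and walls round the work are solid. World frame = base frame: x ahead of the robot, y to its left, z up, the work surface at z = 0. Lengths are in m, angles in degrees, forces in N, time in s.
With the tool pointing down it reaches from about 0.4 to 0.875 m from the base axis. Payload 4.4 kg.
Tool frame: the origin (TCP) lies on the centre line of the jaws, within the pads' length; the fingertips stand 17 mm ahead of it and the grasp point (between the pads) lies 2 mm behind it; z points along the fingers, y is the line along which they close (so a half turn about z gives the same grasp; the last joint's range is limited). The gripper opens to 85 mm and grips with 20 to 120 N. Pads are 22 mm wide; open, the fingers measure 114 mm over their backs; the gripper's body (76 mm by 85 mm) begins 54 mm behind the grasp point. The pads swing forward as they close: fully open they stand 13 mm farther back than shut.
Start: joints at [-73.098, 36.005, 2.206, 86.941, -1.547, 57.084, -1.146], TCP at [0.229, 0.608, 0.248] pointing down, gripper open.
Joint ranges: [-175.42, 175.42], [-21.48, 121.26], [-71.46, 75.88], [10.55, 141.38], [-63.04, 243.04], [13.31, 113.54], [-168.57, 168.57]. Speed limits (degrees/s): [147.25, 147.25, 180, 180, 180, 180, 180].

### API

Orientations are given as [roll, pitch, yaw] about the fixed x, y, z axes, in that order (R = Rz(yaw) Ry(pitch) Rx(roll)).
In Python, from plant import env gives the robot as it stands. The module is installed in compiled form; this text tells all that it offers.
- The arm moves only by the tool apply_moves, never from a script. Its argument "motion" is a list that holds one entry, the list of rows, each a list of 7 numbers: the shift along the tool's x, y, z in mm, then the turn, a rotation vector about the tool's x, y, z in rad, then the finger opening in mm, from 0 to 85.4. A call has 1 to 20 rows; each row shifts and turns the commanded pose from where the row before left it, along the tool's axes as they then stand; what a row does not reach is not made up. A row lasts 1/12 s, in which the tool goes at most 41.7 mm and 7.16 degrees, less where a joint would pass 70% of its speed; a pose out of reach is approached as far as the arm can. A call with a gripper value outside its range is refused whole. The fingers move at their own pace and stop on an object; the grip force is fixed at half the most. Time passes only in rows, so rows that do not move let the fingers close. It gives the time, the measured TCP pose, the force, the opening and the grip force at its end, in the units of the state.
- env.get_obs(): the state, without advancing time (a new reading comes with each control period).
- env.read_camera(name): name is "side" or "top"; returns the picture (420x560x3 uint8, red, green, blue); there is no depth.
- env.camera_params(name): a dict with "fx", "fy", "cx", "cy" (pixels), "rvec" (rotation vector, rad) and "tvec" (3), from world to camera coordinates, as OpenCV has them. Camera axes: x right, y down, z forward; pixel columns grow to the right and rows downward; lengths in m; the calibration is good to about 2 mm. A picture is of the moment at which its call begins. camera_params takes no time and is no camera call.
- env.job_done(): hands the job in; it is judged then, once.
The state is a dict: "t": time; "qpos": joint angles; "qd": joint speeds; "tau": joint torques, N m; "tcp_pos": TCP position; "eef_rot": TCP orientation; "contact_force": force on the tool from outside, world axes, zero at the start; "torque": the same for the moment, N m; "finger_gap": opening from 0.0 (shut) to 1.0 (fully open); "gripper_force": force on a finger pad.
Only numpy, scipy, OpenCV 4.12 (cv2) and the standard library are available. Lean on these libraries where they do the work, as an engineer would, in place of code of your own. Each camera call takes 0.05 s, during which the arm holds its last target. There are 200 camera calls.

### The job

The burner is to be connected, so take the blanking cap off the fuel gas outlet: it is the brass hexagon cap with notched corners and a clockwise arrow engraved on top, the sign of a left-hand thread. Unscrew it clockwise, without forcing or tugging the thread, until you feel it come free, lift it off and set it down gently in the reagent tray, flat, arrow up. Leave the plain cap on the other outlet screwed on as it is and do not push the other things about.

Things in the scene. Friction and masses are not known exactly. Their poses are not given: they have to be found in the camera images.
- fuel_cap_mid (a point): hexagonal brass cap, 41 mm across flats, 47 over corners, 32 mm high, about 0.12 kg; point at its centre half-way up, z up; its x axis and every 60 degrees from it are square to a flat. Notches cut through its six corners half-way up and a clockwise arrow engraved on top: LEFT-HAND thread, it loosens and climbs turning clockwise seen from above.
- inert_cap_mid (a point): hexagonal brass cap, 41 mm across flats, 47 over corners, 32 mm high, about 0.12 kg; point at its centre half-way up, z up; its x axis and every 60 degrees from it are square to a flat. Plain full-height corners and plain top: ordinary right-hand thread. It stays on.
- fuel_outlet: gas outlet fixed to the bench, 68 mm flange, 39 mm column 51 mm high, valve knob towards its -x at 27 mm height; origin on the bench on the vertical nozzle axis. Notched cap on it. Coarse thread, play 1 mm: the cap climbs well as it turns, so go up with it, keeping the vertical force small. A sprung pin (bare top at 84 mm) lifts with 2 to 8 N. Free after 1/4 to 1/2 turn, by feel: till then the thread stops a light pull within 2 mm.
- inert_outlet: gas outlet fixed to the bench, 68 mm flange, 39 mm column 51 mm high, valve knob towards its -x at 27 mm height; origin on the bench on the vertical nozzle axis. It carries the plain cap.
- tray: flat open reagent tray, 83 mm (x) by 141 mm (y), walls 21 mm high and about 2 mm thick, floor about 2 mm thick, 0.35 kg, loose on the bench; origin at the centre of its underside, z up
- burner: bench gas burner, 76 mm round dark foot, steel tube, 138 mm high; origin at the centre of its underside
- wash_bottle: white wash bottle with a bent spout, 62 x 94 x 189 mm; origin at the centre of its underside
- flask: empty conical glass flask, 62 mm wide, 104 mm high; origin at the centre of its underside
- petri: petri dish, 61 mm wide, 15 mm high; origin at the centre of its underside
- forceps: steel forceps lying flat, 125 mm long (y), 8 mm high; origin at the centre of the underside
- stopper: black rubber stopper, 27 mm wide, 24 mm high; origin at the centre of its underside
- dropper: amber dropper bottle with a black bulb, 34 mm wide, 107 mm high; origin at the centre of its underside

How it is judged:
By the outcome, as a careful person would: the job done as asked, in the order asked, and still so for the second after the job is handed in, with the robot touching nothing.
It also fails if it takes over 61 s, if anything falls off the work surface, if the arm or the gripper's body presses on something with over 40 N, if the wrist force passes 120 N, or if a joint passes its speed limit or range.

## Working session

There is one attempt and no reset: what is moved stays moved. The work goes in short steps, Python scripts to look and compute and a tool call to move; the robot and the scene stay as the last step left them, time stands still between calls to the robot, and variables do not carry over. Pictures are saved under pics/ and viewed, at most 10 in all, crops included, and the job is handed in when it is done.

Besides the shell and the picture viewer there is one more tool, called after "Emit:" as name([rows], argument=value, ...), one row to a line, values as JSON. apply_moves: Moves the arm, as the interface text tells. Its arguments: {"type":"object","properties":{"motion":{"type":"array","items":{"type":"array","items":{"type":"array","items":{"type":"number"}}}}},"required":["motion"]}

```bash
mkdir -p pics
cat > h.py <<'E'
import numpy as np, cv2
from plant import env
def cam(n):
    p=env.camera_params(n); K=np.array([[p['fx'],0,p['cx']],[0,p['fy'],p['cy']],[0,0,1]])
    R=cv2.Rodrigues(np.array(p['rvec'],float))[0]; return K,R,np.array(p['tvec'],float).ravel()
def ray(n,u,v,z):
    K,R,t=cam(n); c=-R.T@t; d=R.T@np.linalg.inv(K)@np.array([u,v,1.]); return c+d*(z-c[2])/d[2]
def proj(n,P):
    K,R,t=cam(n); q=K@(R@np.array(P,float)+t); return q[:2]/q[2]
def shot(n,f):
    im=env.read_camera(n)[:,:,::-1].copy(); cv2.imwrite('pics/'+f+'.png',im); return im
E
python3 - <<'E'
from h import *
shot('top','top0');shot('side','side0')
for n in('top','side'):
    K,R,t=cam(n);print(n,K[0,0],K[0,2],K[1,2],-R.T@t,R[2])
print(env.get_obs())
E
```

```text
top 489.5606241699309 279.1247576634943 202.05257365580368 [0.40069401 0.0158433  1.5366484 ] [ 0.12218999  0.00138279 -0.99250577]
side 456.25240916802073 283.25450394471744 218.00556472872412 [ 0.37743712 -0.82881395  0.62875819] [ 0.18258531  0.81568089 -0.54893286]
{'t': 0.1, 'qpos': array([-73.09914756,  36.05331819,   2.2026165 ,  86.98945381,
        -1.54752457,  57.08368219,  -1.14728492]), 'qd': array([ 0.09591222, -0.10305715,  0.0073644 , -0.25387293, -0.0214532 ,
        0.02630799,  0.08048213]), 'tau': array([ 4.60285184e-03, -5.64540195e+01,  1.23052541e+00, -1.93974602e+01,
        1.11267608e-02,  5.41687521e-03,  3.28660299e-06]), 'tcp_pos': array([0.22923297, 0.60767917, 0.24748891]), 'eef_rot': array([-1.79903210e+02,  4.28580774e-04,  1.59327529e+02]), 'contact_force': array([0.12931291, 0.18637419, 0.29868007]), 'torque': array([-0.03626293, -0.04512679,  0.00064565]), 'gripper_force': 0.0, 'finger_gap': 1.0048645150394893}
```

View pics/top0.png

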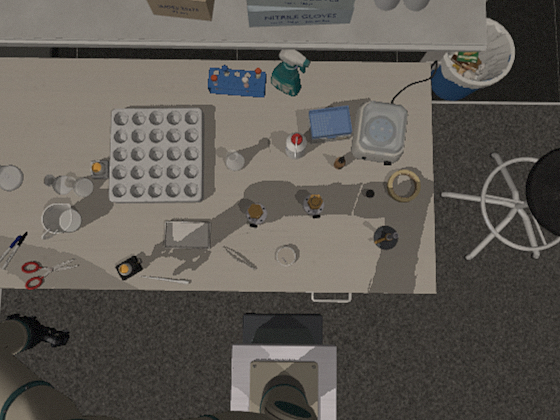

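View pics/side0.png

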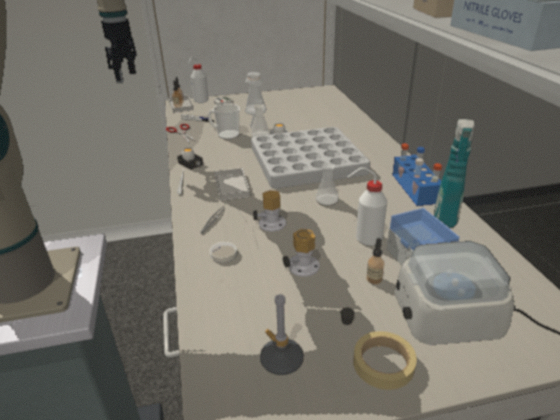

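Top view: caps at (255,212) and (315,203), tray at (187,233). Side view: caps at (272,200) and (304,240), the second looking notched. I zoom in to confirm that.

Run:
```python
from h import *
T=cv2.imread('pics/top0.png');S=cv2.imread('pics/side0.png')
a=cv2.resize(T[180:240,230:350],None,fx=6.6,fy=6.6,interpolation=cv2.INTER_CUBIC)[:290]
a=cv2.resize(T[185:229,232:342],(790,316),interpolation=cv2.INTER_CUBIC)
b=cv2.resize(S[180:280,250:330],(224,280),interpolation=cv2.INTER_CUBIC)
c=cv2.resize(T[212:256,155:295],(560,176),interpolation=cv2.INTER_CUBIC)
o=np.zeros((600,790,3),np.uint8);o[:316]=a;o[318:598,:224]=b;o[320:496,228:788]=c
cv2.imwrite('pics/z0.png',o)
hsv=cv2.cvtColor(T,cv2.COLOR_BGR2HSV)
for n,I,rs in(('top',T,((240,195,275,230),(300,185,332,220))),('side',S,((258,185,290,215),(290,225,320,256)))):
  h=cv2.cvtColor(I,cv2.COLOR_BGR2HSV)
  for r in rs:
    m=cv2.inRange(h[r[1]:r[3],r[0]:r[2]],(8,110,60),(28,255,255))
    k,l,st,ce=cv2.connectedComponentsWithStats(m)
    i=1+np.argmax(st[1:,4]);print(n,st[i],ce[i]+r[:2],ray(n,*(ce[i]+r[:2]),0.07))
```

```text
top [  8   9  15  15 153] [254.92156863 210.83660131] [0.55365388 0.09042856 0.07      ]
top [  8  10  15  14 140] [314.84285714 201.5       ] [ 0.58434284 -0.08991285  0.07      ]
side [  6   6  15  19 252] [270.95238095 199.82936508] [0.55318231 0.08562947 0.07      ]
side [  4   5  21  22 370] [303.89189189 240.64324324] [ 0.58489967 -0.0927098   0.07      ]
```

View pics/z0.png

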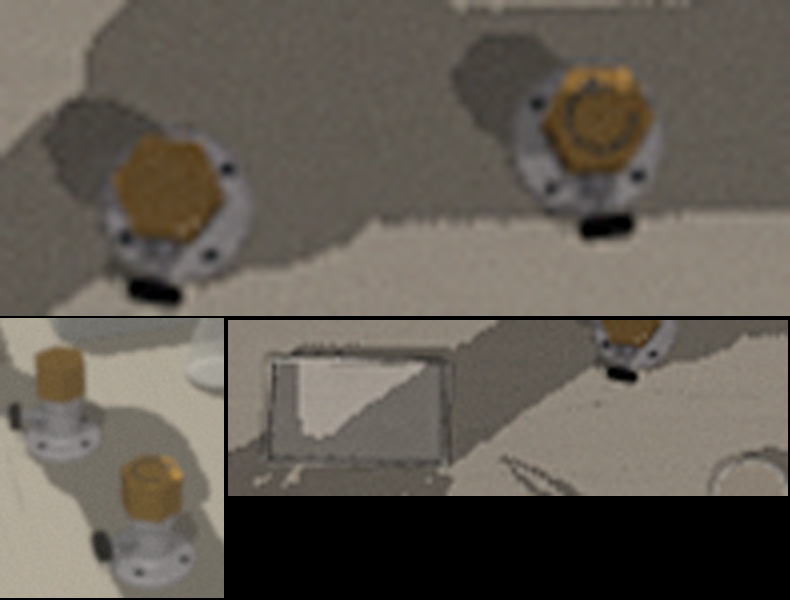

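The right cap (top view 315,201; side 304,240) has the arrow and notches, so it is the fuel cap. The left one is plain. The tray is roughly aligned with the world axes.

```bash
cat >> h.py <<'E'
def tri(a,b):
    A=[]
    for n,u in(('top',a),('side',b)):
        K,R,t=cam(n);P=K@np.c_[R,t];A+=[u[0]*P[2]-P[0],u[1]*P[2]-P[1]]
    A=np.array(A);return np.linalg.lstsq(A[:,:3],-A[:,3],rcond=None)[0]
def hexyaw(n,cnt,z):
    P=np.array([ray(n,u,v,z)[:2] for u,v in cnt]);c=P.mean(0)
    d=P-c;th=np.arctan2(d[:,1],d[:,0]);r=np.hypot(*d.T)
    return c,np.degrees(np.angle(np.sum((r-r.mean())*np.exp(6j*th))))/6+30  # normals
E
python3 - <<'E'
from h import *
print('captop',tri((315.3,201.4),(304.3,233.6)))
T=cv2.imread('pics/top0.png');s=8
for r in((240,195,275,230),(300,185,332,220)):
    c=cv2.resize(T[r[1]:r[3],r[0]:r[2]],None,fx=s,fy=s,interpolation=cv2.INTER_CUBIC)
    h=cv2.cvtColor(c,cv2.COLOR_BGR2HSV);m=cv2.inRange(h,(8,110,60),(28,255,255))
    k=max(cv2.findContours(cv2.morphologyEx(m,cv2.MORPH_OPEN,np.ones((9,9))),0,1)[0],key=cv2.contourArea)
    k=cv2.convexHull(k)[:,0]
    # resample densely
    q=np.vstack([np.linspace(k[i],k[(i+1)%len(k)],30,endpoint=False) for i in range(len(k))])
    pts=(q+.5)/s-.5+np.array(r[:2])
    print(hexyaw('top',pts,0.085), [ (tuple(np.round((p+.5)/s-.5+r[:2],1))) for p in cv2.approxPolyDP(k,6,True)[:,0]])
for p in((268,356),(452,350),(452,462),(268,462)):
    u=(p[0]-228)/4+155-.4,(p[1]-320)/4+212-.4;print('tray',ray('top',*u,0.021))
for p in((607,226),(155,291)):
    print('knob',ray('top',p[0]/7.18+231.5,p[1]/7.18+184.5,0.027))
print('wb',ray('side',370,240,0),ray('top',296,146,.15))
E
```

```text
captop [ 0.58432429 -0.09043238  0.08603143]
(array([0.55337154, 0.09126195]), np.float64(55.47033123662584)) [(np.float64(252.1), np.float64(203.6)), (np.float64(258.9), np.float64(204.7)), (np.float64(261.4), np.float64(209.3)), (np.float64(262.1), np.float64(212.9)), (np.float64(258.1), np.float64(217.9)), (np.float64(250.6), np.float64(216.9)), (np.float64(247.7), np.float64(209.1))]
(array([ 0.57989694, -0.08906829]), np.float64(2.187746686003681)) [(np.float64(318.7), np.float64(194.2)), (np.float64(322.1), np.float64(200.2)), (np.float64(320.3), np.float64(204.6)), (np.float64(317.4), np.float64(208.2)), (np.float64(311.1), np.float64(208.3)), (np.float64(307.4), np.float64(202.6)), (np.float64(310.8), np.float64(194.6))]
tray [0.52464204 0.37273274 0.021     ]
tray [0.53117284 0.23007447 0.021     ]
tray [0.44455898 0.22746584 0.021     ]
tray [0.44271285 0.36932385 0.021     ]
knob [ 0.54460816 -0.09690578  0.027     ]
knob [0.51399594 0.09744006 0.027     ]
wb [ 0.75996657 -0.0373801   0.        ] [ 0.73550829 -0.02894224  0.15      ]
```

Emit:
apply_moves([
  [[-15,-13,0,0,0,0,85],[-29,-26.4,0,0,0,0,85],[-29,-26.4,0,0,0,0,85],[-29,-26.4,0,0,0,0,85],[-29,-26.4,0,0,0,0,85],[-29,-26.4,0,0,0,0,85],[-29,-26.4,0,0,0,0,85],[-29,-26.4,0,0,0,0,85],[-29,-26.4,0,0,0,0,85],[-29,-26.4,0,0,0,0,85],[-29,-26.4,0,0,0,0,85],[-29,-26.4,0,0,0,0,85],[-29,-26.4,0,0,0,0,85],[-29,-26.4,0,0,0,0,85],[-29,-26.4,0,0,0,0,85],[-29,-26.4,0,0,0,0,85],[-29,-26.4,0,0,0,0,85],[-29,-26.4,0,0,0,0,85],[-29,-26.4,0,0,0,0,85],[-29,-26.4,0,0,0,0,85]],
])

```text
t: 1.77
tcp_pos: [0.5776, -0.0749, 0.248]
eef_rot: [-180.0, -0.0, 159.3]
contact_force: [0.9, 0.1, -0.0]
finger_gap: 0.994
gripper_force: 0.0
```

Emit:
apply_moves([
  [[-6,-6,10,0,0,0.054,85],[-6,-6,25,0,0,0.054,85],[0,0,25,0,0,0.054,85],[0,0,20,0,0,0,85],[0,0,0,0,0,0,85],[0,0,0,0,0,0,85]],
])

```text
t: 2.27
tcp_pos: [0.5831, -0.0886, 0.1674]
eef_rot: [-179.9, -0.2, 150.1]
contact_force: [-0.2, 0.3, -0.1]
finger_gap: 0.994
gripper_force: 0.0
```

Run:
```python
from h import *
S=shot('side','side1');T=shot('top','top1');o=env.get_obs();print(o['tcp_pos'],o['eef_rot'],o['qpos'],o['contact_force'],o['torque'])
a=cv2.resize(S[170:290,240:370],(433,400),interpolation=cv2.INTER_CUBIC)
b=cv2.resize(T[170:240,285:345],(343,400),interpolation=cv2.INTER_CUBIC)
cv2.imwrite('pics/z1.png',np.hstack([a,b]))
```

```text
[ 0.58470987 -0.08875268  0.16940053] [1.79959110e+02 9.26979576e-02 1.50069684e+02] [  1.4746852   36.80063175   7.00566046 101.30427859  -6.25063046
  42.16917986  71.79766284] [-0.53714783  0.29221902 -0.44901502] [ 0.00311083 -0.02738554  0.01217826]
```

View pics/z1.png

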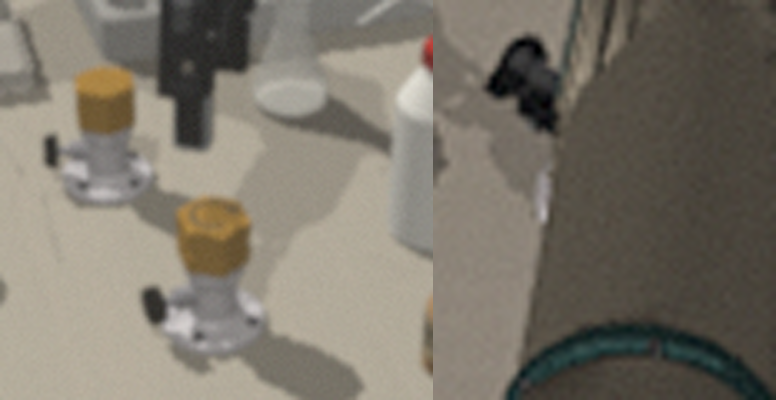

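Run:
```python
from h import *
for s in(1,-1):
    for w in(0.0425,.057): print(proj('side',np.array([.5837,-.0887,.169-.017+.010])+s*w*np.array([.5,.866,0])))
print(proj('side',[.5835,-.0895,.086]),proj('side',[.5835,-.0895,.054]),proj('top',[.5835,-.0895,.086]))
S=cv2.imread('pics/side1.png');g=S[170:215,280:325].max(2);
for r in(190,195,200,205,210,213): print(r,[int(x) for x in S[r,285:312].max(1)])
h=cv2.cvtColor(S,cv2.COLOR_BGR2HSV);m=cv2.inRange(h[225:260,285:322],(8,110,60),(28,255,255));ys,xs=np.nonzero(m);print(xs.min()+285,xs.max()+285,xs.mean()+285,ys.min()+225,ys.max()+225)
for v in (236,240,244,248): x=np.nonzero(m[v-225])[0]+285;print(v,x.min(),x.max())
```

```text
[308.27095626 191.31248795]
[309.97514406 187.91784525]
[297.36284156 213.04081613]
[295.3287245  217.09265865]
[302.86214807 233.56785122] [302.79467888 246.04169427] [315.09254156 201.1175554 ]
190 [97, 90, 75, 51, 46, 45, 46, 45, 52, 66, 85, 87, 81, 62, 45, 44, 43, 46, 45, 52, 63, 66, 60, 62, 61, 52, 45]
195 [153, 132, 93, 58, 47, 49, 51, 53, 48, 53, 53, 52, 48, 47, 46, 47, 39, 45, 62, 107, 142, 154, 151, 152, 150, 152, 154]
200 [177, 173, 172, 173, 167, 157, 140, 96, 56, 44, 47, 46, 45, 47, 48, 56, 76, 90, 104, 129, 149, 155, 152, 153, 151, 150, 152]
205 [177, 179, 177, 177, 180, 177, 156, 107, 60, 46, 44, 47, 49, 46, 47, 61, 80, 94, 113, 149, 168, 174, 171, 169, 166, 164, 158]
210 [176, 177, 176, 177, 179, 174, 154, 111, 68, 45, 47, 46, 49, 45, 49, 59, 82, 92, 115, 150, 170, 176, 177, 176, 177, 177, 176]
213 [153, 156, 164, 176, 178, 176, 161, 132, 104, 86, 77, 71, 65, 58, 62, 72, 88, 110, 143, 170, 177, 177, 178, 181, 178, 179, 178]
293 314 303.1921052631579 230 251
236 293 314
240 294 313
244 294 313
248 296 311
```

Finger and cap projections agree within about 1 mm, with the cap near (0.584, -0.090) and its top at 0.086. Going down now.

Emit:
apply_moves([
  [[0,0,20,0,0,0,85],[0,1,25,0,0,0,85],[0,0,20,0,0,0,85],[0,0,15,0,0,0,85],[0,0,10,0,0,0,85],[0,0,5,0,0,0,85],[0,0,0,0,0,0,70],[0,0,0,0,0,0,60],[0,0,0,0,0,0,50],[0,0,0,0,0,0,46]],
])

```text
t: 3.2
tcp_pos: [0.5852, -0.088, 0.0744]
eef_rot: [180.0, 0.1, 150.0]
contact_force: [0.5, 0.4, -0.3]
finger_gap: 0.539
gripper_force: 0.0
```

Emit:
apply_moves([
  [[0,0,0,0,0,0,44],[0,0,0,0,0,0,43],[0,0,0,0,0,0,42],[0,0,0,0,0,0,41],[0,0,0,0,0,0,40],[0,0,0,0,0,0,36]],
])

```text
t: 3.7
tcp_pos: [0.5848, -0.0878, 0.0737]
eef_rot: [180.0, 0.0, 150.1]
contact_force: [0.3, 0.4, 4.9]
finger_gap: 0.47
gripper_force: 60.9
```

Run:
```python
from h import *
shot('side','side2')
for i in range(3):
    o=env.get_obs();print(o['t'],o['tcp_pos'],o['eef_rot'],o['contact_force'],o['torque'],o['finger_gap'],o['gripper_force']);env.read_camera('side')
```

```text
3.75 [ 0.58475824 -0.08780847  0.07370997] [1.79972845e+02 3.70981932e-02 1.50047409e+02] [-1.66516641  0.84368715  5.22126207] [0.04791696 0.03201897 0.0353618 ] 0.46660586471029364 60.97156065981835
3.8 [ 0.58474    -0.08782744  0.07366849] [1.79975501e+02 3.62842568e-02 1.50045347e+02] [-0.02592384  0.67044422  4.53617576] [ 0.15544329  0.05799678 -0.01934044] 0.4713499283810721 60.97507781814784
3.85 [ 0.58472583 -0.08782058  0.07361188] [1.79975069e+02 3.45251688e-02 1.50046028e+02] [0.37582702 0.80548728 4.54882631] [ 0.14552396  0.02840036 -0.01316407] 0.4686516156159432 60.981154181063175
```

Grip is good (40 mm, 61 N, small side force). Starting to turn clockwise.

Emit:
apply_moves([
  [[0,0,-0.1,0,0,0.05,36],[0,0,-0.1,0,0,0.05,36],[0,0,-0.1,0,0,0.05,36],[0,0,0,0,0,0,36]],
])

```text
t: 4.23
tcp_pos: [0.5847, -0.0879, 0.0738]
eef_rot: [180.0, 0.0, 141.4]
contact_force: [0.5, 0.4, 4.4]
finger_gap: 0.468
gripper_force: 61.0
```

```bash
cat > s.py <<'E'
from plant import env
o=env.get_obs();print(o['t'],o['tcp_pos'].round(4),o['eef_rot'].round(1),o['contact_force'].round(1),o['torque'].round(2),round(o['finger_gap'],3),round(o['qpos'][6],1))
E
python3 s.py
```

```text
4.2333 [ 0.5847 -0.0879  0.0738] [180.    0.  141.4] [0.5 0.4 4.4] [ 0.12 -0.08  0.02] 0.468 66.9
```

Emit:
apply_moves([
  [[0,0,-0.1,0,0,0.06,36],[0,0,-0.2,0,0,0.06,36],[0,0,-0.1,0,0,0.06,36],[0,0,-0.2,0,0,0.06,36],[0,0,0,0,0,0,36]],
])

```text
t: 4.65
tcp_pos: [0.5845, -0.088, 0.0743]
eef_rot: [-180.0, 0.0, 127.7]
contact_force: [0.6, 0.7, 4.9]
finger_gap: 0.464
gripper_force: 61.1
```

```bash
python3 s.py
```

```text
4.65 [ 0.5845 -0.088   0.0743] [-180.     0.   127.7] [0.6 0.7 4.9] [0.06 0.01 0.03] 0.464 57.6
```

Emit:
apply_moves([
  [[0,0,-0.1,0,0,0.06,36],[0,0,-0.2,0,0,0.06,36],[0,0,-0.1,0,0,0.06,36],[0,0,-0.2,0,0,0.06,36],[0,0,0,0,0,0,36]],
])

```text
t: 5.07
tcp_pos: [0.5845, -0.0881, 0.0751]
eef_rot: [180.0, 0.0, 114.0]
contact_force: [-0.6, 0.3, 6.3]
finger_gap: 0.464
gripper_force: 61.3
```

```bash
python3 s.py
```

```text
5.0667 [ 0.5845 -0.0881  0.0751] [180.   0. 114.] [-0.6  0.3  6.3] [ 0.03  0.11 -0.06] 0.464 48.2
```

Emit:
apply_moves([
  [[0,0,-0.3,0,0,0.06,36],[0,0,-0.2,0,0,0.06,36],[0,0,-0.3,0,0,0.06,36],[0,0,-0.2,0,0,0.06,36],[0,0,0,0,0,0,36]],
])

```text
t: 5.48
tcp_pos: [0.5844, -0.0881, 0.076]
eef_rot: [-180.0, 0.0, 100.2]
contact_force: [-0.9, 0.5, 6.3]
finger_gap: 0.473
gripper_force: 61.3
```

```bash
python3 s.py
```

```text
5.4833 [ 0.5844 -0.0881  0.076 ] [-180.     0.   100.2] [-0.9  0.5  6.3] [0.05 0.1  0.03] 0.473 38.6
```

Emit:
apply_moves([
  [[0,0,-0.2,0,0,0.06,36],[0,0,-0.3,0,0,0.06,36],[0,0,-0.2,0,0,0.06,36],[0,0,-0.3,0,0,0.06,36],[0,0,0,0,0,0,36]],
])

```text
t: 5.9
tcp_pos: [0.5843, -0.0881, 0.077]
eef_rot: [-180.0, 0.0, 86.5]
contact_force: [-0.6, 0.5, 6.3]
finger_gap: 0.469
gripper_force: 61.3
```

```bash
python3 s.py
```

```text
5.9 [ 0.5843 -0.0881  0.077 ] [-180.     0.    86.5] [-0.6  0.5  6.3] [0.09 0.11 0.  ] 0.469 28.9
```

Emit:
apply_moves([
  [[0,0,-0.2,0,0,0.06,36],[0,0,-0.3,0,0,0.06,36],[0,0,-0.2,0,0,0.06,36],[0,0,-0.3,0,0,0.06,36],[0,0,0,0,0,0,36]],
])

```text
t: 6.32
tcp_pos: [0.5841, -0.0881, 0.0779]
eef_rot: [-180.0, 0.0, 72.7]
contact_force: [-0.5, 0.4, 6.0]
finger_gap: 0.47
gripper_force: 61.3
```

```bash
python3 s.py
```

```text
6.3167 [ 0.5841 -0.0881  0.0779] [-180.     0.    72.7] [-0.5  0.4  6. ] [ 0.03  0.19 -0.01] 0.47 19.1
```

Emit:
apply_moves([
  [[0,0,-0.2,0,0,0.06,36],[0,0,-0.3,0,0,0.06,36],[0,0,-0.2,0,0,0.06,36],[0,0,-0.3,0,0,0.06,36],[0,0,0,0,0,0,36]],
])

```text
t: 6.73
tcp_pos: [0.584, -0.088, 0.0788]
eef_rot: [-180.0, 0.0, 59.0]
contact_force: [-0.9, -0.1, 5.4]
finger_gap: 0.47
gripper_force: 61.2
```

```bash
python3 s.py
```

```text
6.7333 [ 0.584  -0.088   0.0788] [-180.    0.   59.] [-0.9 -0.1  5.4] [0.09 0.14 0.01] 0.47 9.0
```

Emit:
apply_moves([
  [[0,0,-0.2,0,0,0.06,36],[0,0,-0.3,0,0,0.06,36],[0,0,-0.2,0,0,0.06,36],[0,0,-0.2,0,0,0.06,36],[0,0,0,0,0,0,36]],
])

```text
t: 7.15
tcp_pos: [0.5839, -0.088, 0.0797]
eef_rot: [-180.0, 0.1, 45.2]
contact_force: [-1.0, 0.8, 5.4]
finger_gap: 0.471
gripper_force: 61.3
```

```bash
python3 s.py
```

```text
7.15 [ 0.5839 -0.088   0.0797] [-1.80e+02  1.00e-01  4.52e+01] [-1.   0.8  5.4] [ 0.14  0.18 -0.01] 0.471 -1.4
```

Emit:
apply_moves([
  [[0,0,-0.5,0,0,0,36],[0,0,-0.5,0,0,0,36],[0,0,0,0,0,0,36],[0,0,0,0,0,0,36]],
])

```text
t: 7.48
tcp_pos: [0.5839, -0.0879, 0.0802]
eef_rot: [-180.0, 0.0, 45.2]
contact_force: [-0.1, 0.1, 0.1]
finger_gap: 0.467
gripper_force: 60.5
```

```bash
python3 s.py
```

```text
7.4833 [ 0.5839 -0.0879  0.0802] [-180.     0.    45.2] [-0.1  0.1  0.1] [ 0.    0.05 -0.04] 0.467 -1.4
```

Emit:
apply_moves([
  [[0,0,-0.2,0,0,0.06,36],[0,0,-0.2,0,0,0.06,36],[0,0,-0.2,0,0,0.06,36],[0,0,-0.2,0,0,0.06,36],[0,0,0,0,0,0,36]],
])

```text
t: 7.9
tcp_pos: [0.5839, -0.0876, 0.0809]
eef_rot: [-180.0, 0.1, 31.4]
contact_force: [-0.9, 0.5, -1.1]
finger_gap: 0.47
gripper_force: 60.4
```

```bash
python3 s.py
```

```text
7.9 [ 0.5839 -0.0876  0.0809] [-1.80e+02  1.00e-01  3.14e+01] [-0.9  0.5 -1.1] [-0.03  0.01 -0.04] 0.47 -12.1
```

Emit:
apply_moves([
  [[0,0,-0.3,0,0,0,36],[0,0,-0.3,0,0,0,36],[0,0,0,0,0,0,36]],
])

```text
t: 8.15
tcp_pos: [0.5841, -0.0877, 0.0818]
eef_rot: [-180.0, 0.0, 31.5]
contact_force: [-0.1, -0.2, -3.8]
finger_gap: 0.468
gripper_force: 60.6
```

```bash
python3 s.py
```

```text
8.15 [ 0.5841 -0.0877  0.0818] [-180.     0.    31.5] [-0.1 -0.2 -3.8] [-0.01  0.12 -0.  ] 0.468 -12.0
```

Still held at about 119° (light pull of -3.8 N). Turning on.

Emit:
apply_moves([
  [[0,0,0,0,0,0.06,36],[0,0,-0.1,0,0,0.06,36],[0,0,-0.2,0,0,0.06,36],[0,0,-0.2,0,0,0.06,36],[0,0,0,0,0,0,36]],
])

```text
t: 8.57
tcp_pos: [0.5844, -0.0879, 0.0825]
eef_rot: [180.0, 0.0, 17.7]
contact_force: [-0.1, -0.5, -1.2]
finger_gap: 0.469
gripper_force: 61.0
```

```bash
python3 s.py
```

```text
8.5667 [ 0.5844 -0.0879  0.0825] [180.    0.   17.7] [-0.1 -0.5 -1.2] [-0.    0.01 -0.02] 0.469 -22.9
```

Emit:
apply_moves([
  [[0,0,-0.3,0,0,0,36],[0,0,-0.3,0,0,0,36],[0,0,0,0,0,0,36]],
])

```text
t: 8.82
tcp_pos: [0.5844, -0.0879, 0.0833]
eef_rot: [-180.0, -0.0, 17.8]
contact_force: [-0.4, 0.1, -1.5]
finger_gap: 0.468
gripper_force: 61.0
```

```bash
python3 s.py
```

```text
8.8167 [ 0.5844 -0.0879  0.0833] [-180.    -0.    17.8] [-0.4  0.1 -1.5] [ 0.04  0.01 -0.  ] 0.468 -22.9
```

Force is about -1.2 N, the cap's weight alone, and did not grow with the pull. One more light test lift.

Emit:
apply_moves([
  [[0,0,-0.4,0,0,0,36],[0,0,-0.4,0,0,0,36],[0,0,-0.4,0,0,0,36],[0,0,0,0,0,0,36]],
])

```text
t: 9.15
tcp_pos: [0.5844, -0.0879, 0.0845]
eef_rot: [-180.0, -0.0, 17.7]
contact_force: [0.2, 0.8, -1.7]
finger_gap: 0.466
gripper_force: 61.0
```

```bash
python3 s.py
```

```text
9.15 [ 0.5844 -0.0879  0.0845] [-180.    -0.    17.7] [ 0.2  0.8 -1.7] [ 0.01  0.06 -0.04] 0.466 -23.0
```

It's free at about 132°. Lifting straight up.

Emit:
apply_moves([
  [[0,0,-1,0,0,0,36],[0,0,-2,0,0,0,36],[0,0,-3,0,0,0,36],[0,0,-4,0,0,0,36],[0,0,-5,0,0,0,36],[0,0,-6,0,0,0,36],[0,0,-8,0,0,0,36],[0,0,-10,0,0,0,36],[0,0,-12,0,0,0,36],[0,0,-14,0,0,0,36],[0,0,-14,0,0,0,36],[0,0,-14,0,0,0,36],[0,0,-12,0,0,0,36],[0,0,-8,0,0,0,36],[0,0,0,0,0,0.07,36],[0,0,0,0,0,0.07,36],[0,0,0,0,0,0.07,36],[0,0,0,0,0,0.07,36],[0,0,0,0,0,0,36],[0,0,0,0,0,0,36]],
])

```text
t: 10.82
tcp_pos: [0.5843, -0.0878, 0.1976]
eef_rot: [180.0, 0.0, 1.8]
contact_force: [-1.2, 0.7, -1.8]
finger_gap: 0.468
gripper_force: 61.0
```

```bash
python3 s.py
python3 - <<'E'
from h import *
S=shot('side','side3')
cv2.imwrite('pics/z3.png',cv2.resize(S[130:290,200:370],(680,600),interpolation=cv2.INTER_CUBIC))
E
```

```text
10.8167 [ 0.5843 -0.0878  0.1976] [180.    0.    1.8] [-1.2  0.7 -1.8] [ 0.01 -0.    0.03] 0.468 -42.7
```

View pics/z3.png

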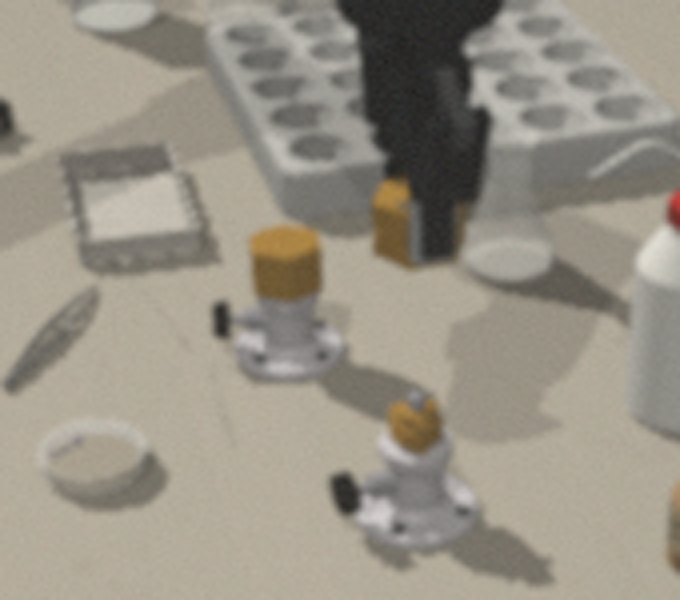

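The cap is held, the bare nozzle stands with its pin, and the plain cap is untouched; the tray is around (140,205) in this crop. Moving over the tray.

Emit:
apply_moves([
  [[-2,-10,0,0,0,0,36],[-4,-18,0,0,0,0,36],[-6,-27,0,0,0,0,36],[-6,-27,0,0,0,0,36],[-6,-27,0,0,0,0,36],[-6,-27,0,0,0,0,36],[-6,-27,0,0,0,0,36],[-6,-27,0,0,0,0,36],[-6,-27,0,0,0,0,36],[-6,-27,0,0,0,0,36],[-6,-27,0,0,0,0,36],[-6,-27,0,0,0,0,36],[-6,-27,0,0,0,0,36],[-6,-27,0,0,0,0,36],[-4,-22,10,0,0,0,36],[-2,-12,20,0,0,0,36],[-2,-5,30,0,0,0,36],[0,0,30,0,0,0,36],[0,0,20,0,0,0,36],[0,0,0,0,0,0,36]],
])

```text
t: 12.53
tcp_pos: [0.4836, 0.3007, 0.0836]
eef_rot: [179.9, 0.4, 1.8]
contact_force: [-0.8, -0.9, -1.9]
finger_gap: 0.467
gripper_force: 60.8
```

```bash
python3 s.py
python3 - <<'E'
from h import *
S=shot('side','side4')
cv2.imwrite('pics/z4.png',cv2.resize(S[110:240,170:310],(646,600),interpolation=cv2.INTER_CUBIC))
for u in((216.2,171.3),(242.5,168.7),(253.7,199.9),(221.2,202)):print(ray('side',*u,.021))
E
```

```text
12.5333 [0.4836 0.3007 0.0836] [179.9   0.4   1.8] [-0.8 -0.9 -1.9] [ 0.02  0.05 -0.02] 0.467 -71.3
[0.44891995 0.36393535 0.021     ]
[0.52516182 0.35981661 0.021     ]
[0.5253377  0.17717809 0.021     ]
[0.4423968  0.18879603 0.021     ]
```

View pics/z4.png

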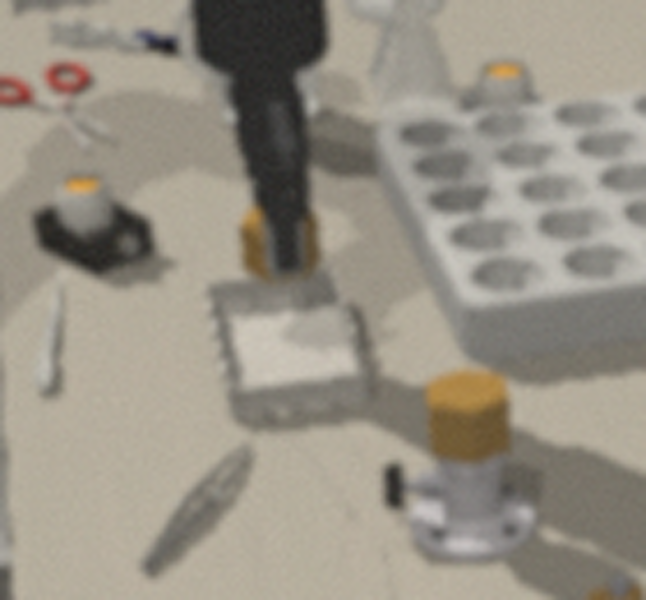

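Run:
```python
from h import *
for z in(.021,0):
  for a,b in((-1,1),(1,1),(1,-1),(-1,-1)):
    c,s=np.cos(.03),np.sin(.03);x,y=a*.0415,b*.0705
    u=proj('side',[.486+c*x-s*y,.300+s*x+c*y,z]);print(z,a,b,((u-[170,110])*4.615).round())
u=proj('side',[.484,.3,.002]);print(((u-[170,110])*4.615).round())
```

```text
0.021 -1 1 [202. 280.]
0.021 1 1 [332. 263.]
0.021 1 -1 [377. 368.]
0.021 -1 -1 [235. 389.]
0 -1 1 [205. 310.]
0 1 1 [334. 292.]
0 1 -1 [379. 399.]
0 -1 -1 [239. 420.]
[285. 350.]
```

The projected tray matches the image within a few mm, and the cap is above its middle. Lowering.

Emit:
apply_moves([
  [[0,1,6,0,0,0,36],[0,1,12,0,0,0,36],[0,0,12,0,0,0,36],[0,0,8,0,0,0,36],[0,0,6,0,0,0,36],[0,0,4,0,0,0,36],[0,0,3,0,0,0,36],[0,0,2,0,0,0,36],[0,0,0,0,0,0,36],[0,0,0,0,0,0,36]],
])

```text
t: 13.42
tcp_pos: [0.4874, 0.2985, 0.0346]
eef_rot: [-180.0, -0.0, 1.6]
contact_force: [0.4, 0.1, -0.4]
finger_gap: 0.467
gripper_force: 61.0
```

Emit:
apply_moves([
  [[0,0,1,0,0,0,36],[0,0,1,0,0,0,36],[0,0,1,0,0,0,36],[0,0,0,0,0,0,36]],
])

```text
t: 13.75
tcp_pos: [0.4872, 0.2985, 0.0313]
eef_rot: [-180.0, 0.0, 1.7]
contact_force: [0.2, 0.4, -0.9]
finger_gap: 0.469
gripper_force: 61.0
```

Emit:
apply_moves([
  [[0,0,1,0,0,0,36],[0,0,1,0,0,0,36],[0,0,1,0,0,0,36],[0,0,1,0,0,0,36],[0,0,0,0,0,0,36]],
])

```text
t: 14.17
tcp_pos: [0.4871, 0.2984, 0.0272]
eef_rot: [180.0, 0.0, 1.6]
contact_force: [0.6, -0.4, -1.8]
finger_gap: 0.469
gripper_force: 61.0
```

Emit:
apply_moves([
  [[0,0,0.7,0,0,0,36],[0,0,0.7,0,0,0,36],[0,0,0.6,0,0,0,36],[0,0,0,0,0,0,36]],
])

```text
t: 14.5
tcp_pos: [0.4872, 0.2985, 0.0253]
eef_rot: [180.0, 0.0, 1.6]
contact_force: [-0.2, -0.4, -2.5]
finger_gap: 0.471
gripper_force: 61.0
```

Emit:
apply_moves([
  [[0,0,0.5,0,0,0,36],[0,0,0.5,0,0,0,36],[0,0,0.5,0,0,0,36],[0,0,0,0,0,0,36]],
])

```text
t: 14.83
tcp_pos: [0.4872, 0.2985, 0.0238]
eef_rot: [-180.0, 0.0, 1.6]
contact_force: [-0.3, -0.0, -0.9]
finger_gap: 0.467
gripper_force: 61.0
```

Emit:
apply_moves([
  [[0,0,0.4,0,0,0,36],[0,0,0.4,0,0,0,36],[0,0,0.2,0,0,0,36],[0,0,0,0,0,0,36]],
])

```text
t: 15.17
tcp_pos: [0.4872, 0.2985, 0.0229]
eef_rot: [-180.0, 0.0, 1.6]
contact_force: [0.4, 0.1, -1.6]
finger_gap: 0.469
gripper_force: 61.0
```

Emit:
apply_moves([
  [[0,0,0.4,0,0,0,36],[0,0,0.4,0,0,0,36],[0,0,0.2,0,0,0,36],[0,0,0,0,0,0,36]],
])

```text
t: 15.5
tcp_pos: [0.4873, 0.2985, 0.0227]
eef_rot: [-180.0, -0.0, 1.6]
contact_force: [-2.2, 0.1, 6.5]
finger_gap: 0.467
gripper_force: 61.9
```

Emit:
apply_moves([
  [[0,0,0.4,0,0,0,36],[0,0,0.4,0,0,0,36],[0,0,0.2,0,0,0,36],[0,0,0,0,0,0,36]],
])

```text
t: 15.83
tcp_pos: [0.4872, 0.2985, 0.0226]
eef_rot: [-179.9, 0.0, 1.6]
contact_force: [-4.4, -0.9, 14.6]
finger_gap: 0.468
gripper_force: 63.0
```

Contact at TCP 0.0227. Easing off, opening and withdrawing.

Emit:
apply_moves([
  [[0,0,-0.7,0,0,0,36],[0,0,-0.7,0,0,0,36],[0,0,0,0,0,0,40],[0,0,0,0,0,0,42],[0,0,0,0,0,0,44],[0,0,0,0,0,0,48],[0,0,0,0,0,0,54],[0,0,0,0,0,0,60],[0,0,0,0,0,0,60],[0,0,0,0,0,0,60],[0,0,0,0,0,0,60],[0,0,-3,0,0,0,60],[0,0,-6,0,0,0,60],[0,0,-12,0,0,0,60],[0,0,-20,0,0,0,60],[0,0,-25,0,0,0,60],[0,0,-30,0,0,0,60],[0,0,-30,0,0,0,60],[0,0,-20,0,0,0,60],[0,0,-10,0,0,0,60]],
])

```text
t: 17.5
tcp_pos: [0.4887, 0.2985, 0.1822]
eef_rot: [-179.9, -0.3, 1.6]
contact_force: [-0.5, -0.1, 0.1]
finger_gap: 0.701
gripper_force: 0.0
```

```bash
python3 s.py
python3 - <<'E'
from h import *
S=shot('side','side5')
cv2.imwrite('pics/z5.png',cv2.resize(S[110:270,170:340],(638,600),interpolation=cv2.INTER_CUBIC))
E
```

```text
17.5 [0.4887 0.2985 0.1822] [-179.9   -0.3    1.6] [-0.5 -0.1  0.1] [ 0.01  0.01 -0.03] 0.701 -79.5
```

View pics/z5.png

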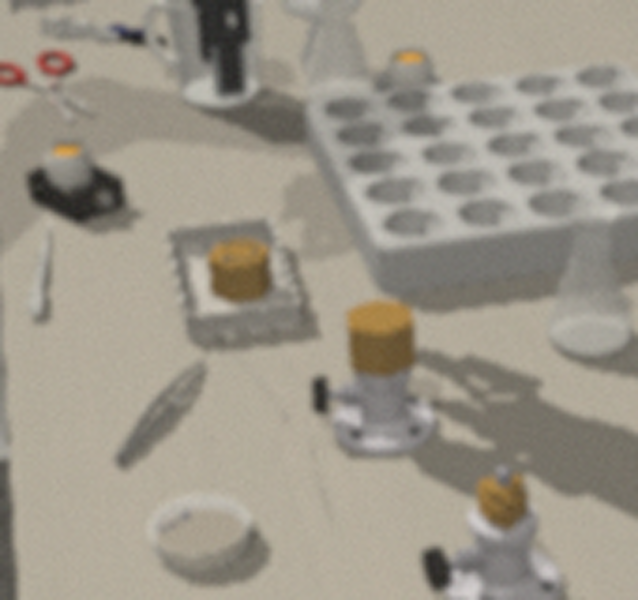

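The cap stands flat, arrow up, in the tray (crop 240,268). The plain cap is still in place, and the gripper is clear.

```bash
python3 -c "
from plant import env
print(env.job_done())"
```

```text
the job is handed in; nothing more can be done
None
```

The fuel cap came free after about 132° clockwise, was lifted off and set flat, arrow up, in the tray, with the plain cap left on; the job is handed in, 17.5 s of the 61 s used.

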